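# Hook the dip basket out of the cleaning tank

## Task

The cleaning tank has been drained. Take the hook rod out of its bracket, lift the dip basket out of the tank with it by the carrying bar (the gripper itself must not touch the basket) and set the basket down gently, standing upright inside the drip tray. Then unhook the rod and hang it back in its bracket as it was, leaving the jar, the foam part and the tape where they are.

Things in the scene. Friction and masses are not known exactly. Their poses are not given: they have to be found in the camera images.
- tank: Fixed upright rectangular steel tank, drained, open at the top. Origin: centre of its underside on the table; z up. Outside 90 (x) by 102 (y) mm, inside 84 by 96 mm, rim at z = 153 mm. Near the bottom a drain cock sticks out 30 mm to -x. From the -y side the rod's plate bracket sticks out to y = -119 mm, x from -33 to 33 mm.
- rod_seat (a point): Point on top of the tank's bracket plate, at tank (-9, -92, 115) mm, axes as the tank's. The slot through the plate, 40 mm in x by 20 mm in y, is centred 9 mm to +x of it. The rod hangs with its shank axis here, disc flat on the plate, hook through the slot pointing to +x; it goes in and out straight up and down. At rest its grip point is 32 mm above this point.
- hook_rod: Loose upright 130 g steel hook rod. Origin on the shank axis, level with the wire's centre at the hook's lowest point; z up, x towards the hook's point. 6 mm wire: shank at x = 0, lowest at x = 9, point at x = 18 mm, its top at z = 16 mm; mouth 12 mm wide. A hung bar seats at x = 9, z = 7 mm. Drip disc of 44 mm diameter at z = 102 to 106 mm, below a flat black handle.
- rod_grip (a point): Point on the hook rod's axis in its flat black handle, 134 mm above the rod's origin; axes as the rod's. Handle 14 mm thick in x, 24 mm wide in y, from 28 mm below to 32 mm above this point. Pinch it here from above across the 14 mm thickness (fingers closing along x).
- basket: Loose steel wire dip basket, about 220 g, with three small metal parts fixed in it (up to 22 mm high). Origin: centre of its underside, z up. Base 50 (x) by 62 (y) mm, sides 29 mm high; flat straps at y = -30 and +30 mm rise to the carrying bar, and between them the space under the bar is free.
- basket_bar (a point): Middle of the basket's carrying bar, 6 mm round, along the basket's y, 88 mm long, 66 mm above the underside. At the start its ends rest in two open-topped saddles on the tank's +y and -y walls (11 mm out from the wall, 28 mm long, ears to 4 mm above the bar's centre), bar along the tank's y, about 76 mm above the table; it lifts straight up out of them.
- drip_tray: Fixed shallow steel drip tray, 140 (x) by 120 (y) mm outside, about 130 by 110 mm inside, rim 14 mm high. Origin: centre of its underside on the table, z up. The basket stands on ribs whose tops are 6 mm above the table.
- glass_jar: Loose clear glass jar, 64 mm across, 110 mm high; origin at the centre of its underside. Bystander.
- foam_wing: Loose white cast foam part, a 30 x 117 mm bar with an upright paddle, 110 mm high; origin at the centre of its underside. Bystander.
- tape: Loose roll of masking tape lying flat, 98 mm across, 25 mm high; origin at the centre of its underside. Bystander.
There are look-alikes about, which are no part of the job. What is shaped like the basket but blue or turquoise is not meant.

How it is judged:
On the way:
1. the basket hangs on the hook rod, wholly above the tank's rim (z of basket in the frame of tank above 0.152 m and contact force between hook_rod and basket above 0.5 N and contact force between the fingers and basket below 0.1 N), for 0.2 s.
At the end, for the whole second after the job is handed in: The basket stands still and upright (within 0.09 rad) in the drip tray, underside 3 to 9.5 mm above the table, centre within 50 mm of the tray's; the rod is off it and hangs still in its slot (grip point 27 to 37 mm above the seat point, 18 mm sideways, tilt under 0.12 rad) (horizontal distance between basket and drip_tray below 0.05 m and z of basket in the frame of drip_tray between 0.003 and 0.0095 m and angle between basket's own z axis and vertical below 0.09 rad and linear speed of each of basket, hook_rod below 0.02 m/s and contact force between hook_rod and basket below 0.05 N and horizontal distance between rod_grip and rod_seat below 0.018 m and z of rod_grip in the frame of rod_seat between 0.027 and 0.037 m and angle between hook_rod's own z axis and vertical below 0.12 rad); the robot touches nothing.
It fails at once if the fingers touch the basket (contact force between the fingers and basket above 0.5 N).
It fails at once if the basket is dropped onto the drip tray (moving faster than 0.4 m/s just above it) (linear speed of basket above 0.4 m/s and horizontal distance between basket and drip_tray below 0.12 m and z of basket in the frame of drip_tray below 0.06 m).
It fails at once if the jar is moved more than 30 mm (distance of glass_jar from where it was at the start of the episode above 0.03 m).
It fails at once if the foam part is moved more than 30 mm (distance of foam_wing from where it was at the start of the episode above 0.03 m).
It fails at once if the tape is moved more than 30 mm (distance of tape from where it was at the start of the episode above 0.03 m).
It also fails if it takes over 72 s, if anything falls off the work surface, if the arm or the gripper's body presses on something with over 40 N, if the wrist force passes 120 N, or if a joint passes its speed limit or range.

## Robot

A 6-joint arm with a two-finger parallel gripper is mounted at the origin on the work surface; the furniture and walls round the work are solid. World frame = base frame: x ahead of the robot, y to its left, z up, the work surface at z = 0. Lengths are in m, angles in rad, forces in N, time in s.
With the tool pointing down it reaches from about 0.375 to 0.9 m from the base axis. Payload 3.1 kg.
Tool frame: the origin (TCP) lies at the very end of the fingers, on their centre line; the grasp point (between the pads) lies 19 mm behind it (robot.hold_point_z is the z of the grasp point in the tool frame, in m); z points along the fingers, y is the direction in which the jaws open and shut (so a half turn about z gives the same grasp; the last joint's range is limited). The gripper opens to 87 mm and grips with 3 to 60 N. Pads are 19 mm wide; open, the fingers measure 117 mm over their backs; the gripper's body (75 mm by 190 mm) begins 51 mm behind the grasp point.
Start: joints at [-1.361, 0.527, 1.433, -0, 1.181, -0.178], TCP at [0.236, -0.579, 0.223] pointing down, gripper open.
Joint ranges: [-3.08, 3.08], [-0.75, 2.2], [0.22, 2.44], [-1.43, 4.57], [0, 2.65], [-2.85, 2.85]. Speed limits (rad/s): [2.79, 2.79, 3.14, 3.14, 3.14, 3.14].

## Interface

Orientations are given as a unit quaternion [x, y, z, w].
In Python, from rig import robot, viewer, spotter gives the robot as it stands.
- The arm moves only by the shell command python3 -m crank 'ROWS' [FORCE]. ROWS is text: rows parted by semicolons, each of 7 numbers parted by spaces: the turn, a rotation vector about the tool's x, y, z in units of 5 degrees (1.0 is 5 degrees), then the shift along the tool's x, y, z in units of 40 mm (1.0 is 40 mm), then the gripper's target within -1 to 1 (shut at 1, half-way at 0, fully open at -1). A call has 1 to 5 rows; each row shifts and turns the pose as measured when the row begins, along the tool's axes as they then stand; what a row does not reach is not made up. A row lasts 1/8 s, in which the tool goes at most 62.5 mm and 10.7 degrees, less where a joint would pass 70% of its speed; a pose out of reach is approached as far as the arm can. A call is refused whole if a number of a shift passes 1 or a number of a turn 1, either way. A call with a gripper value outside its range is refused whole. The fingers move at their own pace and stop on an object; FORCE is the grip in N (left out, the last holds). Time passes only in rows, so rows that do not move let the fingers close. It gives the time, the measured TCP pose, the force and the opening at its end, in the units of the state.
- robot.get_obs(): the state, without advancing time (a new reading comes with each control period).
- viewer.camera(name): name is "scene" or "top"; returns a dict with "img" (420x560x3 uint8, red, green, blue), "camera_matrix" (3x3 intrinsics, pixels), "xyz" and "attitude" of the camera in the world. Camera axes: x right, y down, z forward; pixel columns grow to the right and rows downward; lengths in m; the calibration is good to about 2 mm. A picture is of the moment at which its call begins. There is no depth.
- robot.hand_in(): hands the job in, once; it reports no verdict.
Trained networks look in a picture, given as the dict that the camera call returned (one of the last four; its "shot" number tells which), for a name from the list of things; names that differ only in an ending like _2 or _b are one class to them, and where a whole thing is asked for, a point or a joint stands for the part that bears it (a point fixed in the world has none). Each returns a list of dicts, best first, with "score" (0 to 1); they miss things now and then, are a little off and sometimes report something else, mostly with a low value. They report only what shows in the picture. A call takes as long as a camera call. They do not tell look-alikes from the thing itself.
- spotter.boxes_of(name, picture): "at" ([x, y, z] in m, in the coordinates of the camera as it stood for that picture, good to about 4 mm: the middle of the surface that is visible of it).
The state is a dict: "time": time; "q": joint angles; "joint_velocities": joint speeds; "joint_torque": joint torques, N m; "position": TCP position; "tool_rot": TCP orientation; "ft_force": force on the tool from outside, world axes, zero at the start; "moment": the same for the moment, N m; "grip_width": finger opening in m.
Only numpy, scipy, OpenCV 4.12 (cv2) and the standard library are available. Lean on these libraries where they do the work, as an engineer would, in place of code of your own. Each camera call takes 0.05 s, during which the arm holds its last target.

## Working session

There is one attempt and no reset: what is moved stays moved. The work goes in short steps, Python scripts to look and compute and a shell command to move; the robot and the scene stay as the last step left them, time stands still between calls to the robot, and variables do not carry over. Pictures are saved under pics/ and viewed, and the job is handed in when it is done.

```bash
mkdir -p pics; ls; cat > h.py <<'E'
import numpy as np, cv2
from scipy.spatial.transform import Rotation as R
from rig import robot, viewer, spotter
def shot(name,f=None):
    p=viewer.camera(name)
    if f: cv2.imwrite('pics/'+f,p['img'][:,:,::-1])
    return p
def rot(p):
    a=np.array(p['attitude'],float)
    return a if a.shape==(3,3) else R.from_quat(a).as_matrix()
def w(p,at): return rot(p)@np.array(at)+np.array(p['xyz'])
def pix(p,X):
    c=rot(p).T@(np.array(X)-np.array(p['xyz'])); u=np.array(p['camera_matrix'])@c; return u[:2]/u[2]
def ray(p,uv,z):
    d=rot(p)@np.linalg.inv(np.array(p['camera_matrix']))@np.array([uv[0],uv[1],1.]); o=np.array(p['xyz'])
    return o+d*(z-o[2])/d[2]
E
python3 - <<'E'
from h import *
for n in('scene','top'):
    p=shot(n,n+'0.png'); print(n,p['xyz'],p['attitude'],p['camera_matrix'])
    for t in['tank','hook_rod','rod_grip','basket','basket_bar','drip_tray','glass_jar','foam_wing','tape']:
        for d in spotter.boxes_of(t,p): 
            x=w(p,d['at']); print(t,round(d['score'],2),x.round(3),pix(p,x).round())
print(robot.get_obs())
E
```

```text
pics
scene [-0.54260912  0.50848646  0.72945405] [-0.43912278  0.72799343 -0.44973883  0.27373663] [[486.26651411   0.         278.50785097]
 [  0.         486.26651411 209.48115554]
 [  0.           0.           1.        ]]
basket 0.72 [0.564 0.001 0.017] [257. 243.]
basket_bar 0.77 [0.566 0.005 0.019] [255. 242.]
drip_tray 0.83 [0.534 0.278 0.003] [167. 278.]
drip_tray 0.21 [0.429 0.059 0.02 ] [259. 270.]
foam_wing 0.57 [0.691 0.137 0.036] [197. 229.]
tape 0.95 [0.428 0.056 0.021] [260. 270.]
top [ 0.4851616  -0.05524197  1.32335827] [ 0.70741809 -0.70616171  0.01553861 -0.02557034] [[485.03114345   0.         281.15974366]
 [  0.         485.03114345 206.64189285]
 [  0.           0.           1.        ]]
tank 0.82 [ 0.511 -0.214  0.107] [352. 225.]
hook_rod 0.52 [ 0.476 -0.252  0.115] [367. 239.]
rod_grip 0.74 [0.696 0.117 0.029] [224. 156.]
rod_grip 0.61 [ 0.481 -0.25   0.119] [367. 237.]
basket 0.94 [ 0.668 -0.188  0.011] [337. 168.]
basket 0.81 [ 0.436 -0.374  0.018] [407. 254.]
basket 0.77 [ 0.577 -0.001  0.012] [268. 201.]
basket 0.74 [ 0.521 -0.174  0.028] [333. 222.]
bas
[... 393 characters left out ...]
': 1.0, 'q': array([-1.36148212e+00,  5.27499831e-01,  1.43269141e+00,  4.80193351e-05,
        1.18140037e+00, -1.78516043e-01]), 'joint_velocities': array([ 2.06403867e-04, -2.41744463e-04,  2.45722778e-05,  8.45911738e-04,
       -1.40232416e-04,  1.44528950e-03]), 'joint_torque': array([-3.63777408e-04, -4.40023005e+01, -1.76989353e+01,  6.32489193e-02,
        5.04246878e-02, -2.74359070e-05]), 'position': array([ 0.23639039, -0.57855425,  0.22255124]), 'tool_rot': array([9.81259061e-01, 1.92693161e-01, 2.22176491e-05, 1.78023187e-07]), 'ft_force': array([-0.43871457,  0.29358966, -0.00231746]), 'moment': array([ 0.02012079, -0.02305377,  0.0268705 ]), 'grip_width': 0.08673547811648914}
```

View pics/scene0.png

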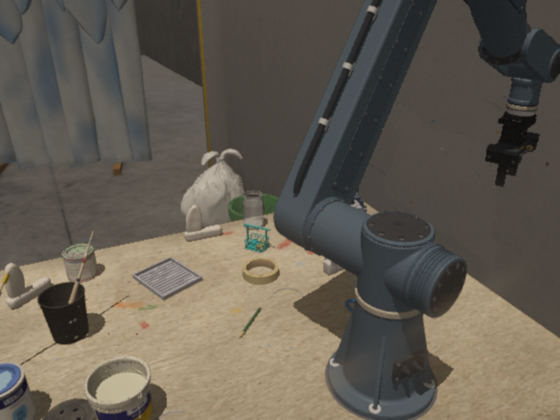

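View pics/top0.png

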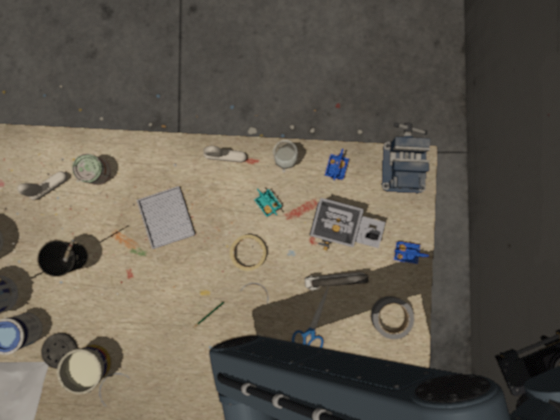

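```bash
python3 - <<'E'
import cv2
a=cv2.imread('pics/top0.png')[170:290,290:440]; cv2.imwrite('pics/crop_top.png',cv2.resize(a,None,fx=5,fy=5,interpolation=cv2.INTER_CUBIC))
a=cv2.imread('pics/scene0.png')[150:270,280:430]; cv2.imwrite('pics/crop_sc.png',cv2.resize(a,None,fx=5,fy=5,interpolation=cv2.INTER_CUBIC))
E
```

```text
(no output)
```

View pics/crop_top.png

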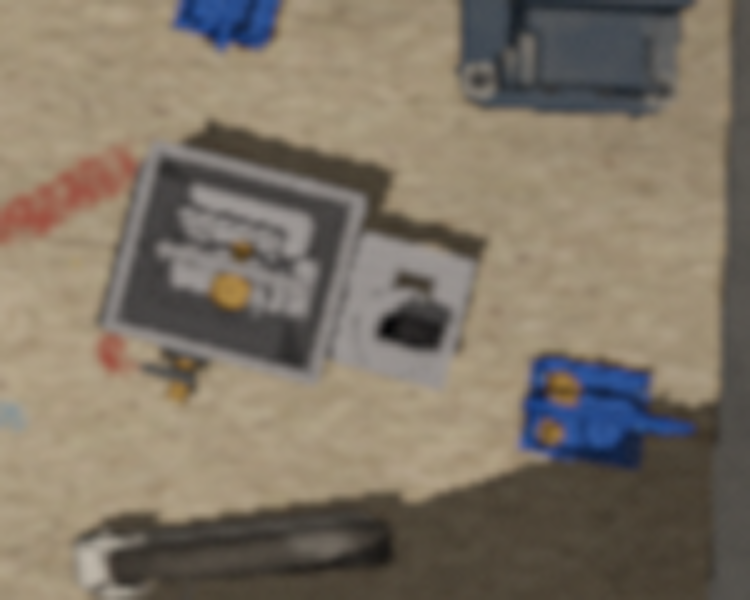

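View pics/crop_sc.png

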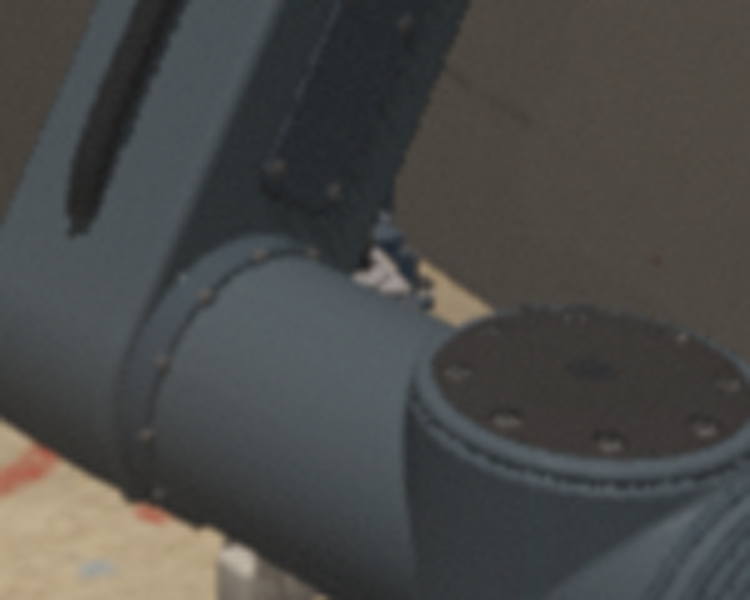

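The wanted basket hangs in the tank. It shows steel with brass parts at top-view pixel (333,222).

Look-alikes:
- blue baskets at (337,168) and (407,254)
- a turquoise one at (268,201)

The crop shows the tank rim, a grey basket and, on its right, the bracket plate with the black handle at about (372,233). I chose the grey one in the tank. The drain cock at (323,243) fixes tank -x.

Next I'll fit the tank pose from the rim and plate.

```bash
cat > fit.py <<'E'
from h import *
from scipy.optimize import differential_evolution
from scipy.ndimage import map_coordinates
def T(pose,P):
    c,s=np.cos(pose[2]),np.sin(pose[2]); P=np.atleast_2d(P).astype(float)/1000
    return np.c_[pose[0]+c*P[:,0]-s*P[:,1],pose[1]+s*P[:,0]+c*P[:,1],P[:,2]]
def pixs(p,X): 
    c=(X-np.array(p['xyz']))@rot(p); u=c@np.array(p['camera_matrix']).T; return u[:,:2]/u[:,2:]
def rect(hx,hy,z,n=40):
    t=np.linspace(-.95,.95,n); o=np.ones(n)
    return np.r_[np.c_[t*hx,o*hy,o*z],np.c_[t*hx,-o*hy,o*z],np.c_[o*hx,t*hy,o*z],np.c_[-o*hx,t*hy,o*z]]
def samp(g,p,pose,P):
    q=pixs(p,T(pose,P)); return map_coordinates(g,[q[:,1],q[:,0]],order=1)
E
python3 - <<'E'
from fit import *
p=shot('top','top1.png'); g=cv2.cvtColor(p['img'],cv2.COLOR_RGB2GRAY).astype(float)
R0,R1,R2=rect(43.5,49.5,153),rect(38,44,153),None
t=np.linspace(-.9,.9,20);o=np.ones(20)
pl_in=np.r_[np.c_[o*31,-60-(t+.9)*28,o*115],np.c_[-o*31,-60-(t+.9)*28,o*115],np.c_[t*30,-o*116.5,o*115]]
pl_out=np.r_[np.c_[o*37,-60-(t+.9)*28,o*115],np.c_[-o*37,-60-(t+.9)*28,o*115],np.c_[t*30,-o*122.5,o*115]]
def cost(a,k=3):
    c=0
    if k&1: c-=samp(g,p,a,R0).mean()-samp(g,p,a,R1).mean()
    if k&2: c-=.5*abs(samp(g,p,a,pl_in)-samp(g,p,a,pl_out)).mean()
    return c
for k in(1,2,3):
    r=differential_evolution(cost,[(.47,.55),(-.21,-.14),(-.4,0)],args=(k,),seed=1,tol=1e-8); print(k,r.x.round(4),r.fun)
a=r.x
im=cv2.resize(p['img'][170:290,290:440,::-1],None,fx=5,fy=5,interpolation=cv2.INTER_CUBIC)
for P,col in((rect(45,51,153),(0,0,255)),(rect(42,48,153),(0,255,0)),(np.r_[pl_in],(255,0,0)),([[-9,-92,115],[-9,-92,179],[0,-92,115],[0,0,76],[0,44,76],[0,-44,76]],(255,0,255))):
    for q in pixs(p,T(a,P)): cv2.circle(im,(int((q[0]-290+.5)*5),int((q[1]-170+.5)*5)),2,col,-1)
cv2.imwrite('pics/fit1.png',im)
print('seat',T(a,[-9,-92,147]),'bar',T(a,[0,0,76]),'handle top px',pixs(p,T(a,[-9,-92,179])))
# tray
for d in spotter.boxes_of('drip_tray',p): print(w(p,d['at']))
E
```

```text
1 [ 0.516  -0.1716 -0.2627] -54.12130276304188
2 [ 0.55   -0.1449 -0.3744] -18.00217168499876
3 [ 0.5161 -0.1714 -0.2529] -67.66699332340066
seat [[ 0.48441169 -0.25826349  0.147     ]] bar [[ 0.51614348 -0.17144129  0.076     ]] handle top px [[374.45921515 235.39336348]]
[ 0.51209124 -0.21309623  0.10579606]
[0.53367178 0.28006394 0.00228331]
```

View pics/fit1.png

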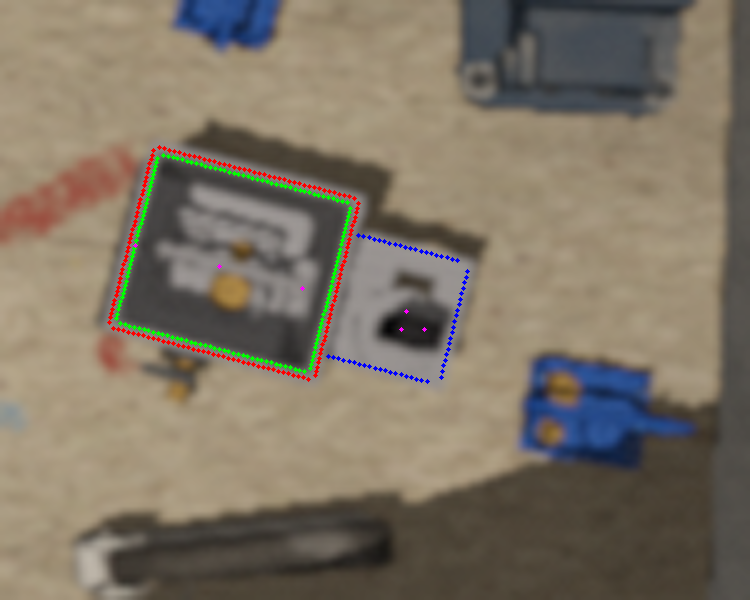

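```bash
python3 -m crank '0 0 0 0.44 -0.25 0 -1;0 0 0 0.88 -0.51 0 -1;0 0 0 0.88 -0.51 0 -1;0 0 0 0.88 -0.51 0 -1;0 0 0 0.88 -0.51 0 -1'; python3 -m crank '0 0 0 0.88 -0.51 0 -1;0 0 0 0.88 -0.51 0 -1;0 0 0 0.88 -0.51 0 -1;0 0 0 0.88 -0.51 0 -1;0 0 0 0.44 -0.25 0 -1'; python3 -m crank '0 0 -1 0 0 0 -1;0 0 -1 0 0 0 -1;0 0 -1 0 0 0 -1;0 0 -1 0 0 0 -1;0 0 -1 0 0 0 -1';python3 -m crank '0 0 -1 0 0 0 -1;0 0 -1 0 0 0 -1;0 0 -1 0 0 0 -1;0 0 -1 0 0 0 -1;0 0 -1 0 0 0 -1'
cat > go.py <<'E'
import sys
from h import *
# target TCP x y z yaw(tool y)
t=[float(v) for v in sys.argv[1:5]]
o=robot.get_obs(); M=R.from_quat(o['tool_rot'])
yx,yy=M.apply([0,1,0])[:2]; yaw=np.arctan2(yy,yx)
c,s=np.cos(t[3]),np.sin(t[3]); Mt=R.from_matrix(np.array([[-s,c,0],[c,s,0],[0,0,-1]]).T.T)
# columns: x tool, y tool, z tool
Mt=R.from_matrix(np.column_stack([np.cross([c,s,0],[0,0,-1]),[c,s,0],[0,0,-1]]))
print('t',round(o['time'],2),'pos',o['position'].round(4),'yaw',yaw.round(4),'w',round(o['grip_width'],4),'F',o['ft_force'].round(1))
print('shift units',(M.inv().apply(np.array(t[:3])-o['position'])/.04).round(2),'turn units',((M.inv()*Mt).as_rotvec(degrees=True)/5).round(2))
E
python3 go.py .4844 -.2583 .128 -.253
```

```text
time: 1.72
position: [0.3523, -0.4274, 0.2224]
tool_rot: [0.982, 0.191, 0.001, -0.001]
ft_force: [0.5, -0.1, 0.1]
grip_width: 0.087
time: 2.35
position: [0.4694, -0.2689, 0.2237]
tool_rot: [0.981, 0.193, 0.002, -0.002]
ft_force: [-0.7, -0.1, -0.5]
grip_width: 0.087
time: 2.98
position: [0.4702, -0.258, 0.224]
tool_rot: [0.912, 0.411, 0.002, -0.004]
ft_force: [-0.1, 0.6, -0.5]
grip_width: 0.087
time: 3.6
position: [0.4693, -0.2498, 0.2244]
tool_rot: [0.795, 0.606, 0.004, -0.005]
ft_force: [-0.7, 0.8, 0.2]
grip_width: 0.0869
t 3.6 pos [ 0.4693 -0.2498  0.2244] yaw -0.2685 w 0.0869 F [-0.7  0.8  0.2]
shift units [-0.14  0.43  2.41] turn units [-0.04 -0.15 -0.18]
```

```bash
python3 -m crank '-0.04 -0.15 -0.18 -0.14 0.43 0.5 -1;0 0 0 0 0 0 -1'; python3 go.py .4844 -.2583 .128 -.253; python3 - <<'E'
from h import *
for n in('top','scene'):
    p=shot(n,n+'2.png')
    for t in('rod_grip','hook_rod'):
        for d in spotter.boxes_of(t,p): print(n,t,d['score'],w(p,d['at']).round(3))
E
```

```text
time: 3.85
position: [0.4843, -0.2567, 0.2045]
tool_rot: [0.79, 0.613, 0.0, -0.0]
ft_force: [-0.6, 1.3, -0.7]
grip_width: 0.087
t 3.85 pos [ 0.4843 -0.2567  0.2045] yaw -0.2505 w 0.087 F [-0.6  1.3 -0.7]
shift units [-0.04  0.01  1.91] turn units [-0.   -0.01  0.03]
scene rod_grip 0.61 [ 0.475 -0.257  0.137]
scene hook_rod 0.82 [ 0.476 -0.255  0.138]
scene hook_rod 0.37 [0.532 0.276 0.005]
```

View pics/top2.png

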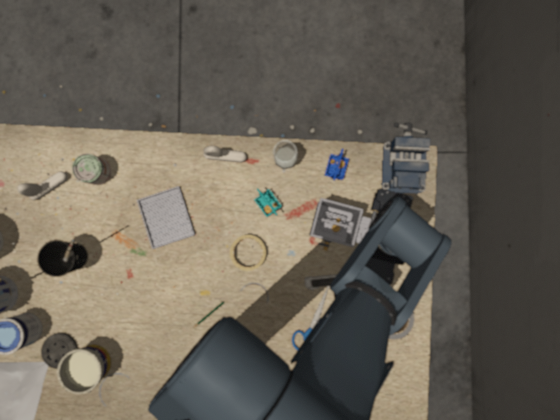

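View pics/scene2.png

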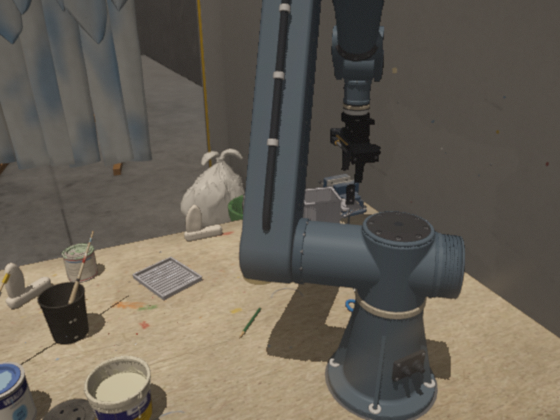

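```bash
python3 - <<'E'
from h import *
a=cv2.imread('pics/scene2.png')[100:260,290:430]; cv2.imwrite('pics/c2.png',cv2.resize(a,None,fx=4,fy=4,interpolation=cv2.INTER_CUBIC))
p=shot('scene')
a=[.5161,-.1714,-.253]
for X in([.4844,-.2583,.115],[.4844,-.2583,.179],[.4843,-.2567,.2045]): print(((pix(p,X)-[290,100])*4).round())
E
```

```text
[236. 418.]
[242. 336.]
[242. 304.]
```

View pics/c2.png

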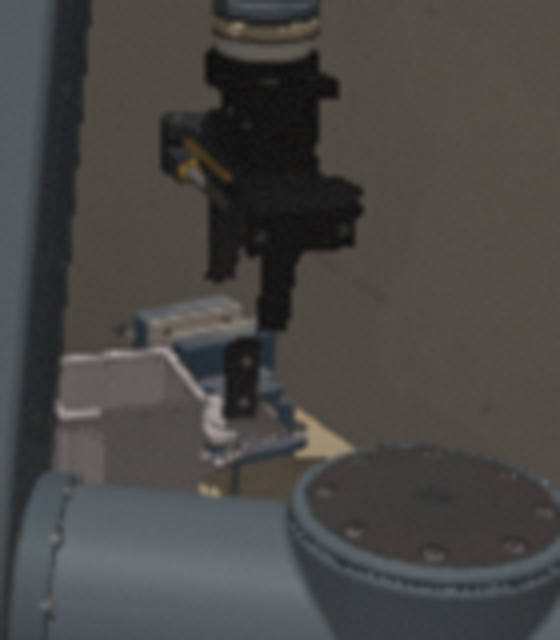

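The scene crop shows the handle's top at crop (242,340), against a predicted (242,336), with the jaws straddling it. Descending.

```bash
python3 -m crank '0 0 0 -0.02 0 0.6 -1;0 0 0 -0.02 0 0.6 -1;0 0 0 0 0 0.5 -1;0 0 0 0 0 0.15 -1'; python3 go.py .4844 -.2583 .128 -.253
```

```text
time: 4.7
position: [0.4853, -0.2613, 0.1329]
tool_rot: [0.791, 0.612, 0.001, 0.004]
ft_force: [-0.4, -0.3, -0.4]
grip_width: 0.0872
t 4.7 pos [ 0.4853 -0.2613  0.1329] yaw -0.2529 w 0.0872 F [-0.4 -0.3 -0.4]
shift units [ 0.07 -0.04  0.12] turn units [0.09 0.04 0.  ]
```

```bash
python3 -m crank '0.09 0.04 0 0.07 -0.04 0.12 -1;0 0 0 0 0 0 0.3' 25; python3 go.py .4844 -.2583 .128 -.253;  python3 -m crank '0 0 0 0 0 0 1;0 0 0 0 0 0 1;0 0 0 0 0 0 1;0 0 0 0 0 0 1;0 0 0 0 0 0 1' 25;python3 go.py .4844 -.2583 .128 -.253
```

```text
time: 4.95
position: [0.4847, -0.2584, 0.1285]
tool_rot: [0.791, 0.612, 0.0, 0.0]
ft_force: [-0.2, -0.3, 0.2]
grip_width: 0.0827
t 4.95 pos [ 0.4847 -0.2584  0.1285] yaw -0.2532 w 0.0827 F [-0.2 -0.3  0.2]
shift units [ 0.   -0.01  0.01] turn units [ 0.01  0.   -0.  ]
time: 5.58
position: [0.4857, -0.2591, 0.1304]
tool_rot: [0.791, 0.612, 0.001, 0.002]
ft_force: [0.5, 0.6, 0.2]
grip_width: 0.0349
t 5.58 pos [ 0.4857 -0.2591  0.1304] yaw -0.2531 w 0.0349 F [0.5 0.6 0.2]
shift units [ 0.01 -0.04  0.06] turn units [ 0.05  0.02 -0.  ]
```

```bash
python3 -m crank '0.05 0.02 0 0.01 -0.04 0.06 1;0 0 0 0 0 0 1;0 0 0 0 0 0 1' 25; python3 go.py .4844 -.2583 .128 -.253;  python3 -m crank '0 0 0 0 0 0 1;0 0 0 0 0 0 1' 25;python3 go.py .4844 -.2583 .128 -.253
```

```text
time: 5.95
position: [0.4841, -0.2583, 0.1278]
tool_rot: [0.791, 0.612, -0.0, -0.0]
ft_force: [-0.3, 0.6, 0.6]
grip_width: 0.0141
t 5.95 pos [ 0.4841 -0.2583  0.1278] yaw -0.253 w 0.0141 F [-0.3  0.6  0.6]
shift units [ 0.    0.01 -0.01] turn units [-0.01 -0.    0.  ]
time: 6.2
position: [0.4841, -0.2582, 0.1278]
tool_rot: [0.791, 0.612, -0.0, -0.0]
ft_force: [-0.3, -0.1, 0.3]
grip_width: 0.0141
t 6.2 pos [ 0.4841 -0.2582  0.1278] yaw -0.253 w 0.0141 F [-0.3 -0.1  0.3]
shift units [ 0.    0.01 -0.01] turn units [-0.01 -0.   -0.  ]
```

```bash
python3 -m crank '0 0 0 0 0 -0.3 1;0 0 0 0 0 -0.4 1;0 0 0 0 0 -0.5 1;0 0 0 0 0 -0.5 1' 40;python3 go.py .4841 -.2582 .30 -.253
```

```text
time: 6.7
position: [0.4829, -0.2572, 0.1974]
tool_rot: [0.791, 0.612, -0.001, -0.003]
ft_force: [0.5, -0.4, -1.6]
grip_width: 0.0135
t 6.7 pos [ 0.4829 -0.2572  0.1974] yaw -0.2531 w 0.0135 F [ 0.5 -0.4 -1.6]
shift units [-0.01  0.02 -2.57] turn units [-0.06 -0.03 -0.  ]
```

```bash
python3 -m crank '-0.06 -0.03 0 -0.01 0.02 -0.7 1;0 0 0 0 0 -0.7 1;0 0 0 0 0 -0.7 1;0 0 0 0 0 -0.45 1';python3 go.py .4841 -.2582 .30 -.253; python3 - <<'E'
from h import *
p=shot('scene','s3.png')
a=cv2.imread('pics/s3.png')[60:260,250:450]; cv2.imwrite('pics/c3.png',cv2.resize(a,None,fx=3,fy=3,interpolation=cv2.INTER_CUBIC))
E
```

```text
time: 7.2
position: [0.483, -0.2572, 0.3052]
tool_rot: [0.791, 0.612, -0.0, 0.001]
ft_force: [0.1, -1.0, -1.4]
grip_width: 0.0133
t 7.2 pos [ 0.483  -0.2572  0.3052] yaw -0.253 w 0.0133 F [ 0.1 -1.  -1.4]
shift units [-0.02  0.03  0.13] turn units [0.01 0.01 0.  ]
```

View pics/c3.png

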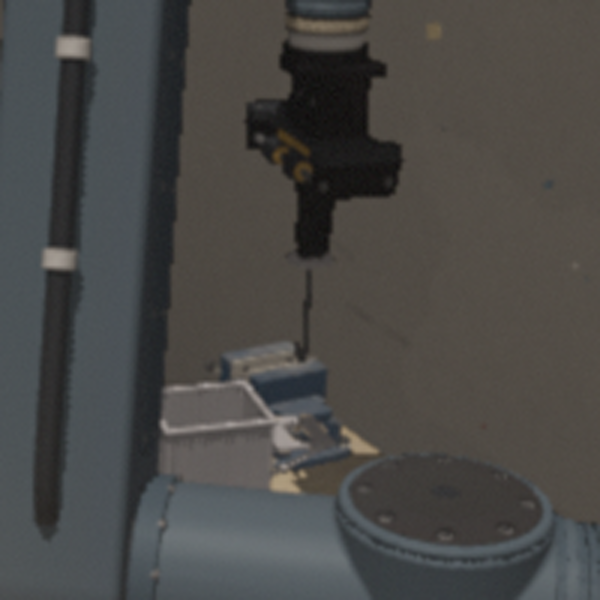

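The rod hangs straight in the hand, clear of the plate. Before lowering, check where the bar really lies in the tank.

```bash
python3 - <<'E'
from fit import *
p=shot('top','top3.png')
a=[.5161,-.1714,-.253]
for f in('top1','top3'):
    im=cv2.resize(cv2.imread('pics/%s.png'%f)[195:250,305:370],None,fx=12,fy=12,interpolation=cv2.INTER_CUBIC)
    im=cv2.convertScaleAbs(im,alpha=1.4)
    for P,col in(([[0,y,76] for y in(-44,-30,30,44)],(255,0,255)),([[0,s*48,153] for s in(-1,1)],(0,255,0)),([[x,y,10] for x in(-25,25) for y in(-31,31)],(0,0,255)),([[x,y,39] for x in(-25,25) for y in(-31,31)],(0,255,255))):
        for q in pixs(p,T(a,P)): cv2.circle(im,(int((q[0]-305+.5)*12),int((q[1]-195+.5)*12)),4,col,-1)
    cv2.imwrite('pics/bar_%s.png'%f,im)
E
```

```text
(no output)
```

View pics/bar_top1.png

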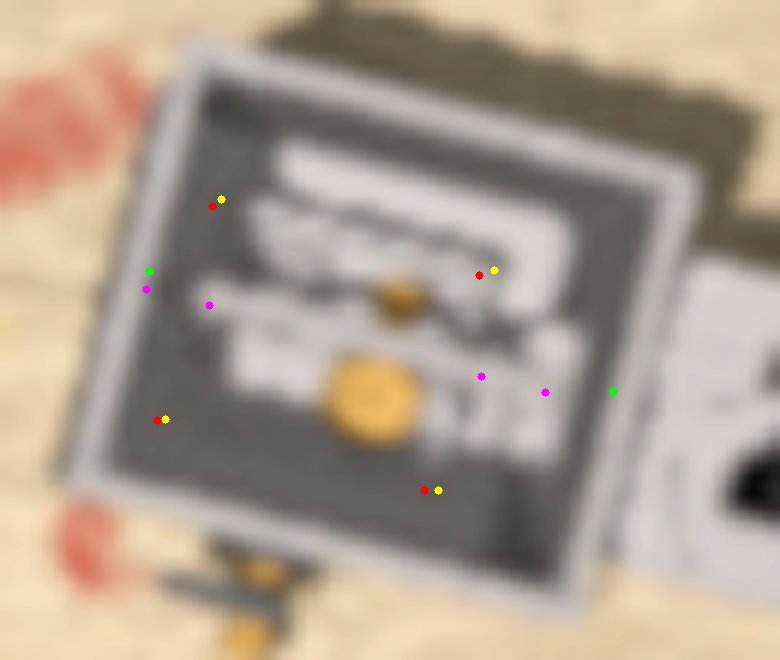

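View pics/bar_top3.png

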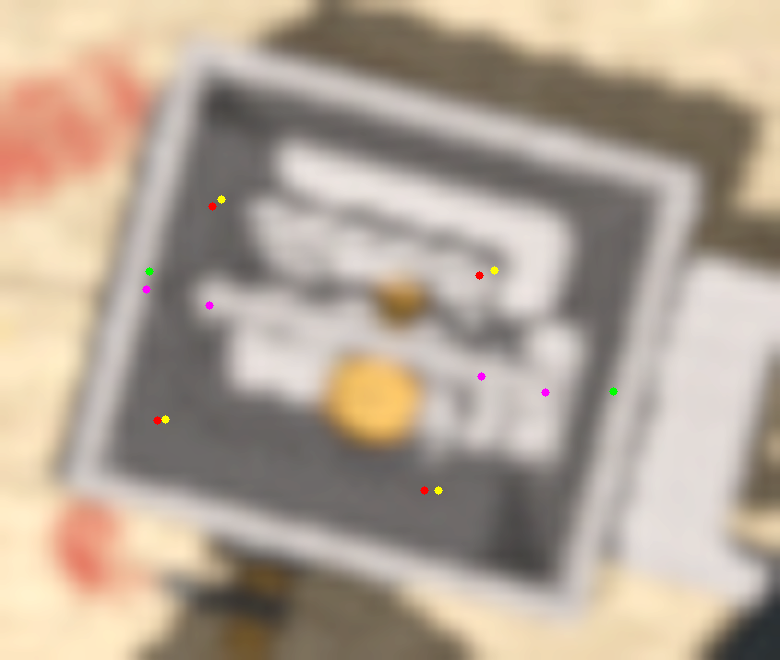

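```bash
python3 - <<'E'
from fit import *
p=shot('top')
print(rot(p).round(3), pix(p,[.4851,-.0552,0]))
a=[.5161,-.1714,-.253]
for z in(0,.01,.076,.153): print(z,pix(p,[a[0],a[1],z]))
im=cv2.resize(p['img'][150:290,250:450,::-1],None,fx=4,fy=4,interpolation=cv2.INTER_CUBIC)
cv2.imwrite('pics/wide.png',im)
E
```

```text
[[ 0.002 -0.998  0.058]
 [-1.    -0.001  0.014]
 [-0.014 -0.058 -0.998]] [288.00960275 234.90673723]
0 [330.69020776 223.5998961 ]
0.01 [331.0150275  223.51398675]
0.076 [333.28944234 222.91244231]
0.153 [336.26710172 222.12490153]
```

View pics/wide.png

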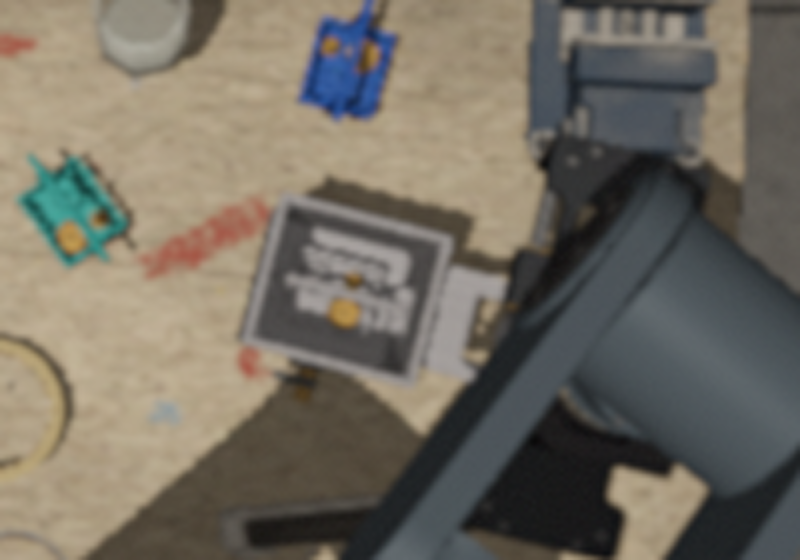

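```bash
python3 - <<'E'
from fit import *
p=shot('top'); im=p['img'][:,:,::-1]
A=ray(p,(250+478/4-.5,150+293/4-.5),.115);B=ray(p,(250+465/4-.5,150+348/4-.5),.115)
d=A-B; print(A,B,np.linalg.norm(d),np.arctan2(d[1],d[0]))
yaw=-.253; c,s=np.cos(yaw),np.sin(yaw); m=(A+B)/2; print('tank centre', m[0]-(c*0-s*-82)/1000, m[1]-(s*0+c*-82)/1000)
def box(hx,hy,z): return [[-hx,-hy,z],[hx,-hy,z],[hx,hy,z],[-hx,hy,z]]
def draw(im,p,a,x0,y0,x1,y1,k,f):
    o=cv2.resize(im[y0:y1,x0:x1],None,fx=k,fy=k,interpolation=cv2.INTER_CUBIC)
    for P,col in((box(45,51,153),(0,0,255)),(box(42,48,153),(0,255,0)),(box(45,51,0),(255,0,0)),
       ([[-33,-51,115],[-33,-119,115],[33,-119,115],[33,-51,115]],(255,255,0)),([[-20,-82,115],[-20,-102,115],[20,-102,115],[20,-82,115]],(0,255,255)),([[0,-44,76],[0,44,76]],(255,0,255)),(box(25,31,39),(0,128,255))):
        q=((pixs(p,T(a,P))-[x0,y0]+.5)*k).astype(int); cv2.polylines(o,[q],True,col,1)
    cv2.imwrite(f,o)
for i,a in enumerate(([.5161,-.1714,-.253],[.5175,-.1775,-.245])):
    draw(im,p,a,310,190,390,255,9,f'pics/ft{i}.png')
q=shot('scene'); 
for i,a in enumerate(([.5161,-.1714,-.253],[.5175,-.1775,-.245])):
    draw(q['img'][:,:,::-1],q,a,290,160,390,250,6,f'pics/fs{i}.png')
E
python3 - <<'E'
import cv2,numpy as np
a=[cv2.imread(f'pics/f{k}{i}.png') for k in 'ts' for i in(0,1)]
cv2.imwrite('pics/t1.png',a[1]);cv2.imwrite('pics/s1.png',np.hstack(a[2:])[:, :1200] if 0 else a[3])
E
```

```text
[ 0.51569925 -0.25637031  0.115     ] [ 0.48158173 -0.24804416  0.115     ] 0.03511880620082204 -0.23936445815483048
tank centre 0.5191658753924305 -0.17281763929888638
```

View pics/ft1.png

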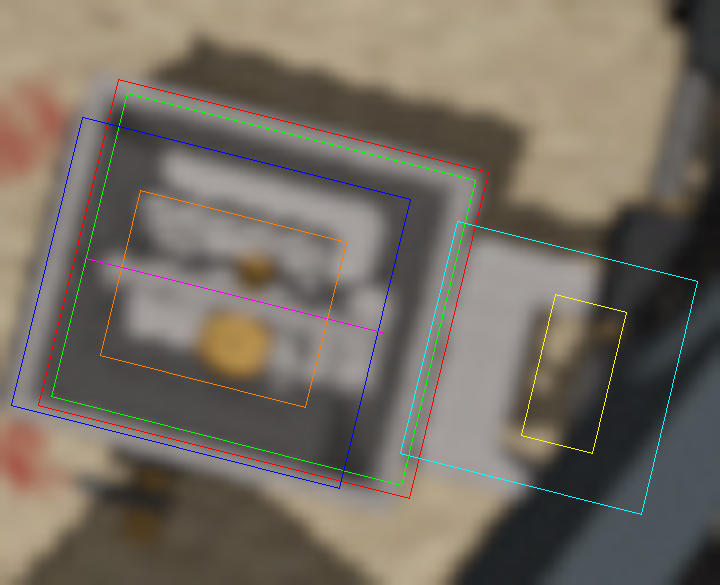

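View pics/fs1.png

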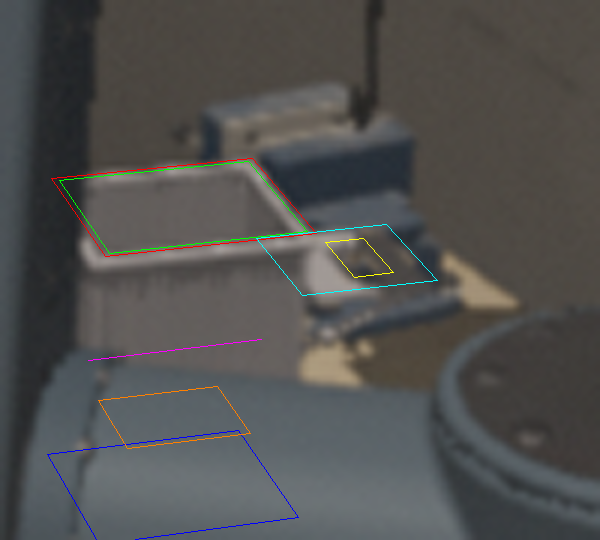

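View pics/fs0.png

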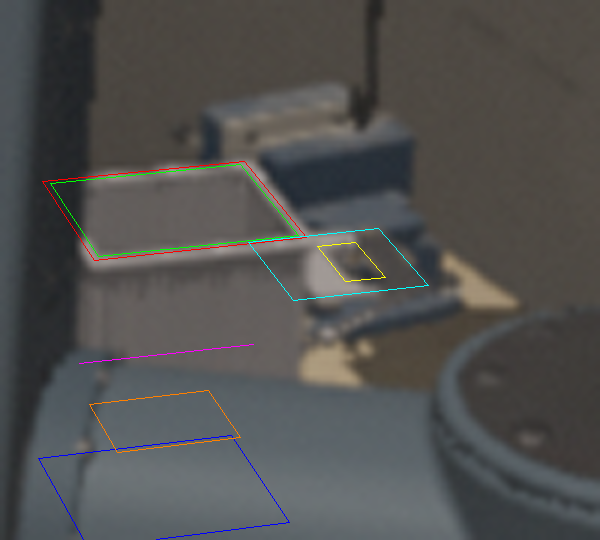

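```bash
python3 - <<'E'
from fit import *
p=shot('top')
yaw=-.253; c,s=np.cos(yaw),np.sin(yaw); Rm=np.array([[c,-s],[s,c]])
S=np.array([.4841,-.2582])
O=S-Rm@np.array([-.009,-.092]); print('tank origin by grip',O)
for uv in((205,293),(385,340),(470,362)):
    X=ray(p,(uv[0]/12+305-.5,uv[1]/12+195-.5),.076); print(uv,X.round(4),'tank',(Rm.T@(X[:2]-O)*1000).round(1))
X=ray(p,(310+140/9,190+510/9),.015); print('cock tank',(Rm.T@(X[:2]-O)*1000).round(1))
for d in spotter.boxes_of('basket_bar',p):
    print(d['score'],w(p,d['at']).round(3),(pix(p,w(p,d['at']))-[305,195])*12)
for d in spotter.boxes_of('tank',p):
    print(d['score'],w(p,d['at']).round(3))
g=cv2.cvtColor(p['img'],cv2.COLOR_RGB2GRAY)
# profiles along tank y (rim height) at several x, along tank x at several y
for x in(-25,0,25): print('y prof',x,[int(v) for v in samp(g.astype(float),p,[O[0],O[1],yaw],np.array([[x,y,153] for y in range(-70,71,2)]))])
for y in(-25,0,25): print('x prof',y,[int(v) for v in samp(g.astype(float),p,[O[0],O[1],yaw],np.array([[x,y,153] for x in range(-60,61,2)]))])
E
```

```text
tank origin by grip [ 0.51584197 -0.17138153]
(205, 293) [ 0.5263 -0.1414  0.076 ] tank [ 2.6 31.6]
(385, 340) [ 0.5163 -0.1798  0.076 ] tank [ 2.6 -8.1]
(470, 362) [ 0.5116 -0.198   0.076 ] tank [  2.6 -26.8]
cock tank [-63.9  -0.7]
0.68 [ 0.67  -0.188  0.016] [ 385.82217733 -339.97651425]
0.63 [0.572 0.001 0.015] [-453.3046043    92.24196211]
0.97 [ 0.514 -0.212  0.092]
y prof -25 [160, 160, 159, 160, 160, 160, 152, 137, 131, 133, 135, 119, 95, 79, 71, 70, 67, 61, 59, 61, 68, 73, 75, 75, 75, 75, 76, 78, 76, 73, 70, 69, 68, 68, 67, 67, 68, 71, 72, 72, 72, 72, 72, 71, 70, 71, 72, 71, 70, 70, 71, 71, 71, 71, 72, 74, 74, 75, 90, 114, 132, 135, 124, 128, 147, 161, 166, 167, 166, 168, 169]
y prof 0 [156, 156, 156, 156, 156, 153, 142, 126, 123, 134, 132, 114, 88, 73, 86, 109, 129, 141, 143, 140, 133, 128, 127, 128, 126, 122, 124, 128, 132, 136, 138, 139, 136, 131, 129, 131, 136, 141, 144, 144, 141, 139, 136, 135, 137, 139, 141, 138, 133, 127, 128, 130, 126, 115, 94, 76, 70, 73, 88, 113, 132, 128, 121, 126, 145, 159, 162, 163, 163, 165, 164]
y prof 25 [159, 159, 159, 159, 160, 158, 147, 13
[... 468 characters left out ...]
6, 120, 149, 159, 160, 158, 156, 158, 161, 161, 156, 144, 118, 90, 75, 76, 90, 119, 140, 140, 120, 92, 73, 71, 70, 72, 80]
x prof 0 [73, 72, 72, 74, 73, 80, 101, 126, 137, 120, 95, 80, 76, 77, 77, 73, 70, 67, 67, 80, 108, 130, 140, 139, 140, 141, 140, 139, 140, 143, 131, 112, 91, 82, 98, 123, 139, 145, 145, 139, 121, 123, 140, 157, 161, 148, 121, 93, 74, 71, 85, 110, 131, 136, 117, 89, 76, 73, 75, 75, 82]
x prof 25 [91, 101, 127, 143, 148, 144, 140, 145, 141, 123, 98, 78, 76, 76, 75, 72, 70, 70, 71, 76, 86, 106, 132, 145, 152, 151, 147, 140, 142, 143, 135, 116, 90, 89, 103, 119, 131, 141, 141, 134, 118, 108, 121, 143, 151, 143, 122, 92, 75, 72, 83, 104, 131, 136, 117, 91, 70, 66, 67, 68, 73]
```

The rim profile peaks (x -44 and +45.5, y ±51) confirm the tank pose within 1 mm of the one implied by the grip. The left and lower interior is only in shadow. The bar lies at tank x of about +2 mm. Next I go above the entry point, 29 mm to -x.

```bash
python3 go.py .48776 -.16412 .30 -.253
```

```text
t 7.6 pos [ 0.4823 -0.2566  0.3018] yaw -0.253 w 0.0138 F [ 0.1 -0.1 -1.6]
shift units [ 2.27 -0.45  0.05] turn units [-0.04 -0.01 -0.  ]
```

```bash
python3 -m crank '-0.04 0 0 0.5 -0.1 0.05 1;0 0 0 0.7 -0.14 0 1;0 0 0 0.7 -0.14 0 1;0 0 0 0.3 -0.06 0 1';python3 go.py .48776 -.16412 .25 -.253
```

```text
time: 8.1
position: [0.4857, -0.1609, 0.2968]
tool_rot: [0.791, 0.612, 0.0, -0.004]
ft_force: [0.0, 0.2, -2.3]
grip_width: 0.0137
t 8.1 pos [ 0.4857 -0.1609  0.2968] yaw -0.2548 w 0.0137 F [ 0.   0.2 -2.3]
shift units [-0.07  0.08  1.17] turn units [-0.07 -0.06 -0.02]
```

```bash
python3 -m crank '-0.07 -0.06 -0.02 -0.07 0.08 0 1;0 0 0 0 0 0.5 1;0 0 0 0 0 0.5 1';python3 go.py .48776 -.16412 .20 -.253
```

```text
time: 8.48
position: [0.4901, -0.1656, 0.2575]
tool_rot: [0.79, 0.613, 0.001, 0.004]
ft_force: [1.1, 0.3, -0.8]
grip_width: 0.0134
t 8.47 pos [ 0.4901 -0.1656  0.2575] yaw -0.2506 w 0.0134 F [ 1.1  0.3 -0.8]
shift units [ 0.03 -0.08  1.44] turn units [0.07 0.04 0.03]
```

```bash
python3 -m crank '0.07 0.04 0.03 0.03 -0.08 0.3 1;0 0 0 0 0 0.4 1;0 0 0 0 0 0.4 1';python3 go.py .48776 -.16412 .1683 -.253
```

```text
time: 8.85
position: [0.4879, -0.1662, 0.2118]
tool_rot: [0.791, 0.611, -0.0, 0.001]
ft_force: [-0.3, 0.1, -1.7]
grip_width: 0.0135
t 8.85 pos [ 0.4879 -0.1662  0.2118] yaw -0.2554 w 0.0135 F [-0.3  0.1 -1.7]
shift units [ 0.05 -0.02  1.09] turn units [ 0.02  0.02 -0.03]
```

```bash
python3 -m crank '0.02 0.02 -0.03 0.05 -0.02 0.3 1;0 0 0 0 0 0.3 1;0 0 0 0 0 0 1';python3 go.py .48776 -.16412 .1683 -.253
```

```text
time: 9.22
position: [0.4873, -0.1649, 0.1857]
tool_rot: [0.791, 0.612, -0.0, -0.001]
ft_force: [-0.5, -0.4, -1.3]
grip_width: 0.0137
t 9.22 pos [ 0.4873 -0.1649  0.1857] yaw -0.254 w 0.0137 F [-0.5 -0.4 -1.3]
shift units [0.02 0.01 0.44] turn units [-0.02 -0.01 -0.01]
```

```bash
python3 -m crank '-0.02 -0.01 -0.01 0.02 0.01 0.2 1;0 0 0 0 0 0.2 1;0 0 0 0 0 0 1;0 0 0 0 0 0 1';python3 go.py .48776 -.16412 .1683 -.253; python3 - <<'E'
from h import *
p=shot('top','top4.png');cv2.imwrite('pics/c4.png',cv2.resize(p['img'][170:290,290:440,::-1],None,fx=5,fy=5,interpolation=cv2.INTER_CUBIC))
p=shot('scene','s4.png');cv2.imwrite('pics/c4s.png',cv2.resize(p['img'][120:250,270:400,::-1],None,fx=4,fy=4,interpolation=cv2.INTER_CUBIC))
E
```

```text
time: 9.72
position: [0.4888, -0.1646, 0.1696]
tool_rot: [0.791, 0.612, 0.0, 0.001]
ft_force: [-0.2, 0.3, -1.4]
grip_width: 0.0138
t 9.72 pos [ 0.4888 -0.1646  0.1696] yaw -0.2527 w 0.0138 F [-0.2  0.3 -1.4]
shift units [ 0.   -0.03  0.03] turn units [0.03 0.01 0.  ]
```

View pics/c4s.png

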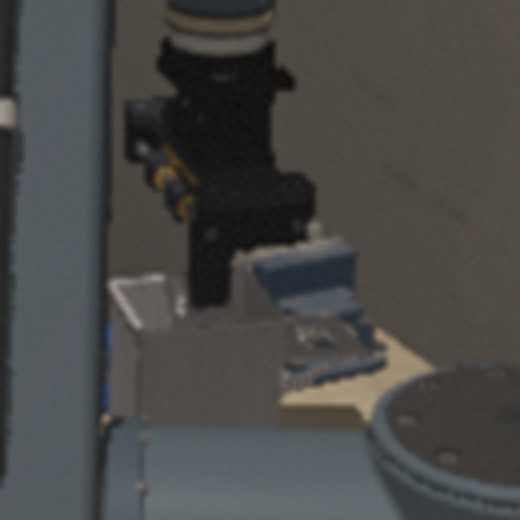

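No rim contact (Fz is the rod's weight only). I'll drop 1.5 mm more and move +x under the bar, watching the force.

```bash
python3 -m crank '0.03 0.01 0 0 -0.02 0.04 1;0 0 0 0 0.15 0 1;0 0 0 0 0 0 1';python3 go.py .5091 -.1696 .1681 -.253
```

```text
time: 10.2
position: [0.4947, -0.1663, 0.1685]
tool_rot: [0.791, 0.612, 0.0, 0.001]
ft_force: [-0.1, -0.1, -1.4]
grip_width: 0.0138
t 10.2 pos [ 0.4947 -0.1663  0.1685] yaw -0.2528 w 0.0138 F [-0.1 -0.1 -1.4]
shift units [0.01 0.37 0.01] turn units [0.01 0.01 0.  ]
```

```bash
python3 -c "
from h import *
print(robot.get_obs()['moment'])"
```

```text
[-0.0031299  -0.11319387  0.05279396]
```

```bash
python3 -m crank '0.01 0.01 0 0.01 0.15 0.01 1;0 0 0 0 0 0 1';python3 go.py .5091 -.1696 .1681 -.253;  python3 -m crank '0.01 0.01 0 0.0 0.13 0.0 1;0 0 0 0 0 0 1';python3 go.py .5091 -.1696 .1681 -.253; python3 -c "
from h import *
print(robot.get_obs()['moment'])"
```

```text
time: 10.45
position: [0.5013, -0.1676, 0.1681]
tool_rot: [0.791, 0.612, 0.0, 0.0]
ft_force: [-0.5, 0.1, -0.3]
grip_width: 0.0135
t 10.45 pos [ 0.5013 -0.1676  0.1681] yaw -0.2528 w 0.0135 F [-0.5  0.1 -0.3]
shift units [-0.   0.2  0. ] turn units [ 0.01 -0.    0.  ]
time: 10.7
position: [0.5067, -0.169, 0.1681]
tool_rot: [0.791, 0.612, 0.0, -0.001]
ft_force: [-0.2, -0.3, -1.8]
grip_width: 0.0139
t 10.7 pos [ 0.5067 -0.169   0.1681] yaw -0.2527 w 0.0139 F [-0.2 -0.3 -1.8]
shift units [-0.    0.06 -0.  ] turn units [-0.01 -0.01  0.  ]
[ 0.0512167  -0.0574468  -0.05172119]
```

```bash
python3 -m crank '0 0 0 0 0.06 0 1;0 0 0 0 0 -0.15 1;0 0 0 0 0 -0.1 1;0 0 0 0 0 0 1';python3 go.py .5091 -.1696 .19 -.253;  python3 -m crank '0 0 0 0 0 -0.15 1;0 0 0 0 0 -0.12 1;0 0 0 0 0 0 1';python3 go.py .5091 -.1696 .20 -.253
```

```text
time: 11.2
position: [0.509, -0.1695, 0.1789]
tool_rot: [0.791, 0.612, 0.0, -0.001]
ft_force: [0.1, 0.5, -1.6]
grip_width: 0.0134
t 11.2 pos [ 0.509  -0.1695  0.1789] yaw -0.2527 w 0.0134 F [ 0.1  0.5 -1.6]
shift units [-0.    0.   -0.28] turn units [-0.01 -0.01  0.  ]
time: 11.58
position: [0.5081, -0.169, 0.1898]
tool_rot: [0.791, 0.612, -0.0, -0.002]
ft_force: [1.3, -0.5, -3.6]
grip_width: 0.0139
t 11.57 pos [ 0.5081 -0.169   0.1898] yaw -0.2528 w 0.0139 F [ 1.3 -0.5 -3.6]
shift units [-0.01  0.03 -0.25] turn units [-0.03 -0.02  0.  ]
```

Fz of -3.6 N shows rod plus basket, so the bar is hooked. Lifting straight up.

```bash
python3 -m crank '-0.03 -0.02 0 -0.01 0.03 -0.2 1;0 0 0 0 0 -0.3 1;0 0 0 0 0 -0.4 1;0 0 0 0 0 -0.4 1;0 0 0 0 0 -0.4 1';python3 go.py .5091 -.1696 .345 -.253; python3 - <<'E'
from h import *
p=shot('scene','s5.png');cv2.imwrite('pics/c5s.png',cv2.resize(p['img'][80:250,270:400,::-1],None,fx=3.5,fy=3.5,interpolation=cv2.INTER_CUBIC))
E
```

```text
time: 12.2
position: [0.5081, -0.1692, 0.2606]
tool_rot: [0.791, 0.612, -0.001, -0.002]
ft_force: [0.3, 0.4, -3.6]
grip_width: 0.0137
t 12.2 pos [ 0.5081 -0.1692  0.2606] yaw -0.2526 w 0.0137 F [ 0.3  0.4 -3.6]
shift units [-0.    0.02 -2.11] turn units [-0.04 -0.01  0.  ]
```

View pics/c5s.png

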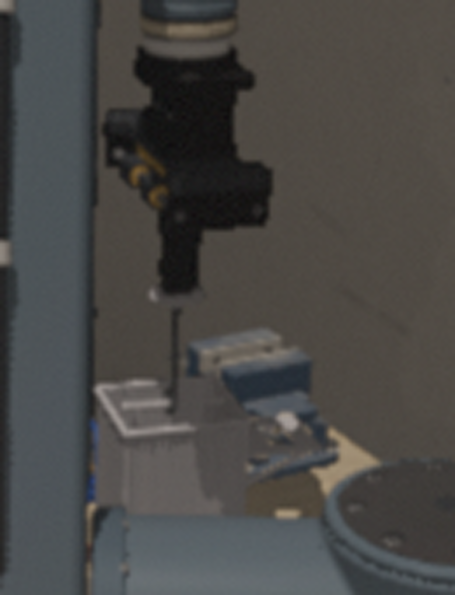

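```bash
python3 -m crank '-0.04 -0.01 0 0 0.02 -0.5 1;0 0 0 0 0 -0.5 1;0 0 0 0 0 -0.5 1;0 0 0 0 0 -0.4 1;0 0 0 0 0 -0.3 1';python3 -m crank '0 0 0 0 0 0 1;0 0 0 0 0 0 1;0 0 0 0 0 0 1';python3 go.py .5091 -.1696 .35 -.253; python3 - <<'E'
from h import *
p=shot('scene','s6.png');cv2.imwrite('pics/c6s.png',cv2.resize(p['img'][60:230,270:400,::-1],None,fx=3.5,fy=3.5,interpolation=cv2.INTER_CUBIC))
p=shot('top','t6.png')
for d in spotter.boxes_of('drip_tray',p): print(d['score'],w(p,d['at']).round(4))
E
```

```text
time: 12.88
position: [0.5086, -0.169, 0.3543]
tool_rot: [0.791, 0.612, 0.001, 0.002]
ft_force: [1.2, -1.0, -4.4]
grip_width: 0.0136
time: 13.25
position: [0.5081, -0.1688, 0.3538]
tool_rot: [0.791, 0.612, 0.001, 0.001]
ft_force: [-0.5, 0.1, -3.9]
grip_width: 0.0137
t 13.25 pos [ 0.5081 -0.1688  0.3538] yaw -0.2526 w 0.0137 F [-0.5  0.1 -3.9]
shift units [-0.01  0.03  0.1 ] turn units [0.03 0.01 0.  ]
```

View pics/c6s.png

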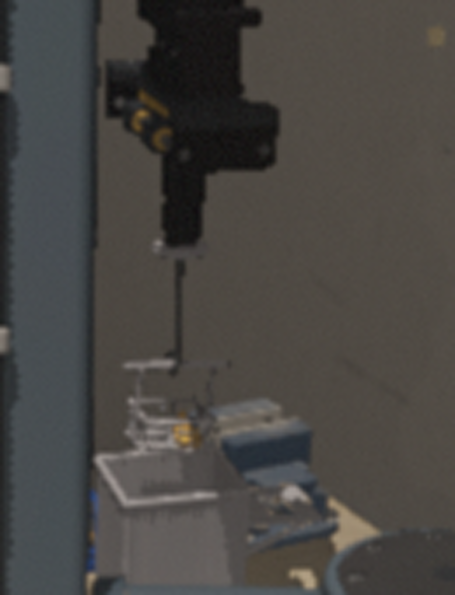

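View pics/t6.png

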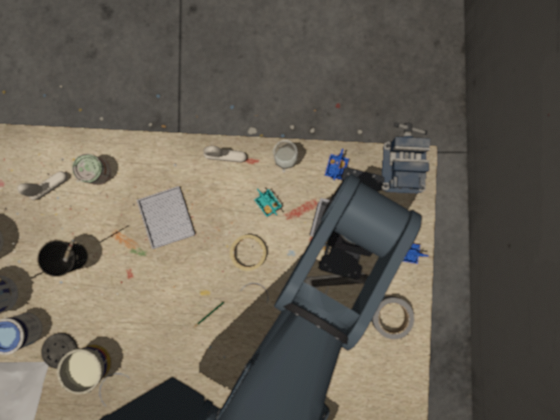

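The basket hangs level on the hook above the rim, underside at about 0.18 m. Tray centre at pixel (167,217) gives about (0.533, 0.279).

```bash
python3 - <<'E'
from h import *
p=shot('top')
c=[ray(p,u,.014) for u in((139,196),(183,187),(195,237),(150,247))]
print(np.mean(c,0),[np.linalg.norm(c[i]-c[i-1]).round(3) for i in range(4)])
E
python3 go.py .524 .281 .352 -.253
```

```text
[0.53372352 0.27352179 0.014     ] [np.float64(0.142), np.float64(0.122), np.float64(0.14), np.float64(0.125)]
t 13.45 pos [ 0.5083 -0.1689  0.3541] yaw -0.2526 w 0.014 F [ 0.  -0.2 -3.4]
shift units [10.99 -2.43  0.04] turn units [0.04 0.01 0.  ]
```

```bash
python3 -m crank '0.04 0 0 0.15 -0.03 0.03 1;0 0 0 0.3 -0.07 0 1;0 0 0 0.45 -0.1 0 1;0 0 0 0.55 -0.12 0 1;0 0 0 0.6 -0.13 0 1';python3 go.py .525 .278 .352 -.253
```

```text
time: 14.08
position: [0.5114, -0.0801, 0.3524]
tool_rot: [0.791, 0.612, -0.0, -0.001]
ft_force: [-0.3, -0.1, -4.2]
grip_width: 0.0136
t 14.07 pos [ 0.5114 -0.0801  0.3524] yaw -0.2544 w 0.0136 F [-0.3 -0.1 -4.2]
shift units [ 8.75 -1.92  0.02] turn units [-0.01 -0.01 -0.02]
```

```bash
python3 -m crank '0 0 0 0.65 -0.14 0 1;0 0 0 0.65 -0.14 0 1;0 0 0 0.65 -0.14 0 1;0 0 0 0.65 -0.14 0 1;0 0 0 0.65 -0.14 0 1';python3 go.py .525 .278 .352 -.253;python3 -m crank '0 0 0 0.65 -0.15 0 1;0 0 0 0.65 -0.15 0 1;0 0 0 0.65 -0.15 0 1;0 0 0 0.65 -0.15 0 1;0 0 0 0.6 -0.12 0 1';python3 go.py .525 .278 .352 -.253
```

```text
time: 14.7
position: [0.5145, 0.0643, 0.3535]
tool_rot: [0.79, 0.613, 0.001, -0.002]
ft_force: [-0.5, -0.2, -3.2]
grip_width: 0.0139
t 14.7 pos [0.5145 0.0643 0.3535] yaw -0.25 w 0.0139 F [-0.5 -0.2 -3.2]
shift units [ 5.24 -1.07  0.06] turn units [-0.01 -0.04  0.03]
time: 15.32
position: [0.5135, 0.207, 0.3549]
tool_rot: [0.788, 0.616, 0.002, -0.003]
ft_force: [-0.3, 0.0, -3.9]
grip_width: 0.0136
t 15.32 pos [0.5135 0.207  0.3549] yaw -0.2442 w 0.0136 F [-0.3  0.  -3.9]
shift units [ 1.79 -0.15  0.08] turn units [-0.03 -0.07  0.1 ]
```

```bash
python3 -m crank '-0.03 -0.07 0.1 0.45 -0.05 0.05 1;0 0 0 0.4 -0.04 0 1;0 0 0 0.3 -0.03 0 1;0 0 0 0.2 0 0 1;0 0 0 0.1 0 0 1';python3 -m crank '0 0 0 0 0 0 1;0 0 0 0 0 0 1;0 0 0 0 0 0 1;0 0 0 0 0 0 1';python3 go.py .525 .278 .20 -.253
python3 - <<'E'
from h import *
p=shot('scene','s7.png');cv2.imwrite('pics/c7s.png',cv2.resize(p['img'][100:320,90:290,::-1],None,fx=2.7,fy=2.7,interpolation=cv2.INTER_CUBIC))
E
```

```text
time: 15.95
position: [0.5206, 0.2715, 0.3532]
tool_rot: [0.789, 0.614, 0.0, -0.001]
ft_force: [-0.6, -0.2, -3.8]
grip_width: 0.0136
time: 16.45
position: [0.5209, 0.2699, 0.3532]
tool_rot: [0.79, 0.613, -0.0, -0.0]
ft_force: [1.3, 0.8, -3.4]
grip_width: 0.0138
t 16.45 pos [0.5209 0.2699 0.3532] yaw -0.2498 w 0.0138 F [ 1.3  0.8 -3.4]
shift units [0.22 0.05 3.83] turn units [-0.01  0.    0.04]
```

View pics/c7s.png

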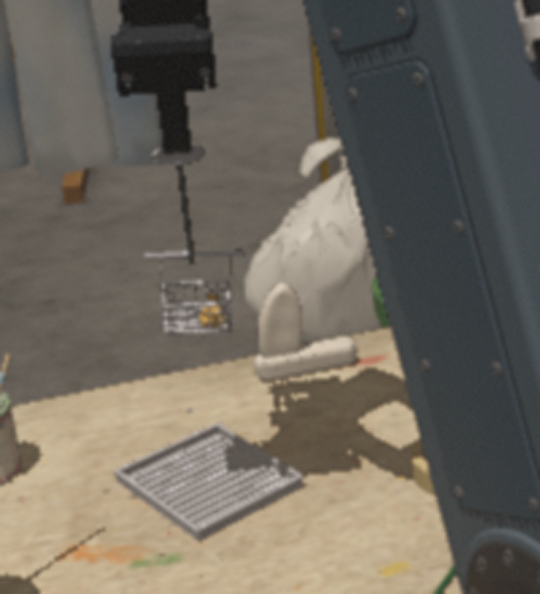

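```bash
python3 -m crank '0 0 0.04 0.1 0.02 0.2 1;0 0 0 0.1 0.02 0.4 1;0 0 0 0 0 0.5 1;0 0 0 0 0 0.5 1;0 0 0 0 0 0.5 1';python3 go.py .525 .278 .20 -.253;python3 -m crank '0 0 0 0 0 0.4 1;0 0 0 0 0 0.3 1;0 0 0 0 0 0.2 1;0 0 0 0 0 0.1 1';python3 go.py .525 .278 .18 -.253
```

```text
time: 17.12
position: [0.525, 0.2786, 0.2642]
tool_rot: [0.791, 0.612, 0.0, -0.0]
ft_force: [0.8, 0.5, -3.6]
grip_width: 0.0135
t 17.12 pos [0.525  0.2786 0.2642] yaw -0.2533 w 0.0135 F [ 0.8  0.5 -3.6]
shift units [-0.02  0.    1.61] turn units [ 0.   -0.01 -0.  ]
time: 17.62
position: [0.523, 0.2788, 0.2177]
tool_rot: [0.791, 0.612, -0.003, -0.002]
ft_force: [-0.3, -0.2, -3.4]
grip_width: 0.0138
t 17.62 pos [0.523  0.2788 0.2177] yaw -0.2527 w 0.0138 F [-0.3 -0.2 -3.4]
shift units [-0.01  0.06  0.94] turn units [-0.07  0.03  0.  ]
```

```bash
python3 -m crank '-0.07 0.03 0 0 0.05 0.2 1;0 0 0 0 0 0.2 1;0 0 0 0 0 0.2 1;0 0 0 0 0 0.1 1;0 0 0 0 0 0 1';python3 go.py .525 .278 .18 -.253
```

```text
time: 18.25
position: [0.5259, 0.2785, 0.1887]
tool_rot: [0.791, 0.612, 0.001, 0.001]
ft_force: [0.9, 0.7, -3.6]
grip_width: 0.0136
t 18.25 pos [0.5259 0.2785 0.1887] yaw -0.2529 w 0.0136 F [ 0.9  0.7 -3.6]
shift units [-0.02 -0.02  0.22] turn units [ 0.03 -0.02  0.  ]
```

```bash
python3 -m crank '0.03 -0.02 0 -0.02 -0.02 0.1 1;0 0 0 0 0 0.08 1;0 0 0 0 0 0.08 1;0 0 0 0 0 0 1';python3 go.py .525 .278 .172 -.253
```

```text
time: 18.75
position: [0.5259, 0.2785, 0.179]
tool_rot: [0.791, 0.612, 0.001, 0.0]
ft_force: [0.2, 0.0, -2.7]
grip_width: 0.0137
t 18.75 pos [0.5259 0.2785 0.179 ] yaw -0.2529 w 0.0137 F [ 0.2  0.  -2.7]
shift units [-0.02 -0.02  0.18] turn units [ 0.02 -0.02  0.  ]
```

```bash
python3 -m crank '0.02 -0.02 0 0 0 0.12 1;0 0 0 0 0 0.1 1;0 0 0 0 0 0 1';python3 go.py .525 .278 .163 -.253;python3 -m crank '0 0 0 0 0 0.12 1;0 0 0 0 0 0.1 1;0 0 0 0 0 0 1';python3 go.py .525 .278 .163 -.253
python3 - <<'E'
from h import *
p=shot('scene','s8.png');cv2.imwrite('pics/c8s.png',cv2.resize(p['img'][150:310,100:260,::-1],None,fx=3.7,fy=3.7,interpolation=cv2.INTER_CUBIC))
E
```

```text
time: 19.12
position: [0.5267, 0.2785, 0.1703]
tool_rot: [0.791, 0.612, 0.001, 0.001]
ft_force: [0.5, 0.9, -1.5]
grip_width: 0.0137
t 19.12 pos [0.5267 0.2785 0.1703] yaw -0.2528 w 0.0137 F [ 0.5  0.9 -1.5]
shift units [-0.02 -0.04  0.18] turn units [ 0.03 -0.    0.  ]
time: 19.5
position: [0.5268, 0.2785, 0.1609]
tool_rot: [0.791, 0.612, 0.001, 0.001]
ft_force: [-0.2, 0.4, -1.4]
grip_width: 0.0141
t 19.5 pos [0.5268 0.2785 0.1609] yaw -0.2528 w 0.0141 F [-0.2  0.4 -1.4]
shift units [-0.02 -0.04 -0.05] turn units [ 0.03 -0.    0.  ]
```

View pics/c8s.png

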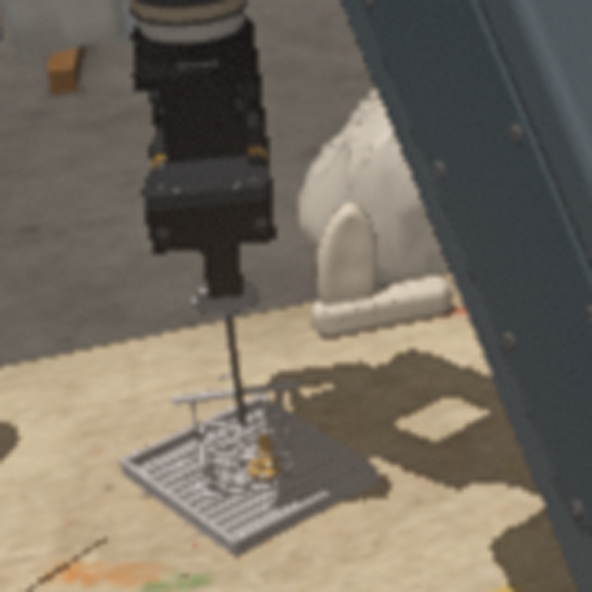

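The basket stands in the tray, the force is the rod's weight alone (-1.4 N), and the hook is below the bar. Backing out to -x.

```bash
python3 -m crank '0.03 0 0 0 -0.12 0 1;0 0 0 0 -0.2 0 1;0 0 0 0 -0.2 0.02 1;0 0 0 0 -0.2 0.02 1';python3 go.py .4955 .286 .161 -.253
```

```text
time: 20.05
position: [0.4976, 0.2862, 0.1598]
tool_rot: [0.791, 0.612, 0.001, -0.0]
ft_force: [-0.3, 0.6, -1.9]
grip_width: 0.0136
t 20.05 pos [0.4976 0.2862 0.1598] yaw -0.2532 w 0.0136 F [-0.3  0.6 -1.9]
shift units [-0.02 -0.05 -0.03] turn units [ 0.   -0.01 -0.  ]
```

```bash
python3 -m crank '0 0 0 0 -0.2 0 1;0 0 0 0 -0.1 -0.2 1;0 0 0 0 0 -0.5 1;0 0 0 0 0 -0.7 1;0 0 0 0 0 -0.8 1';python3 -m crank '0 0 0 0 0 -0.8 1;0 0 0 0 0 -0.6 1;0 0 0 0 0 -0.4 1;0 0 0 0 0 -0.1 1';python3 go.py .4841 -.2582 .305 -.253
python3 - <<'E'
from h import *
p=shot('scene','s9.png');cv2.imwrite('pics/c9s.png',cv2.resize(p['img'][150:310,100:260,::-1],None,fx=3.7,fy=3.7,interpolation=cv2.INTER_CUBIC))
E
```

```text
time: 20.68
position: [0.4819, 0.2893, 0.249]
tool_rot: [0.79, 0.613, -0.003, -0.001]
ft_force: [0.1, -0.9, -1.0]
grip_width: 0.0136
time: 21.18
position: [0.4831, 0.29, 0.3329]
tool_rot: [0.79, 0.613, 0.002, 0.0]
ft_force: [-0.0, 1.0, -1.7]
grip_width: 0.0138
t 21.18 pos [0.4831 0.29   0.3329] yaw -0.2518 w 0.0138 F [-0.   1.  -1.7]
shift units [-13.27   3.44   0.67] turn units [ 0.04 -0.03  0.01]
```

View pics/c9s.png

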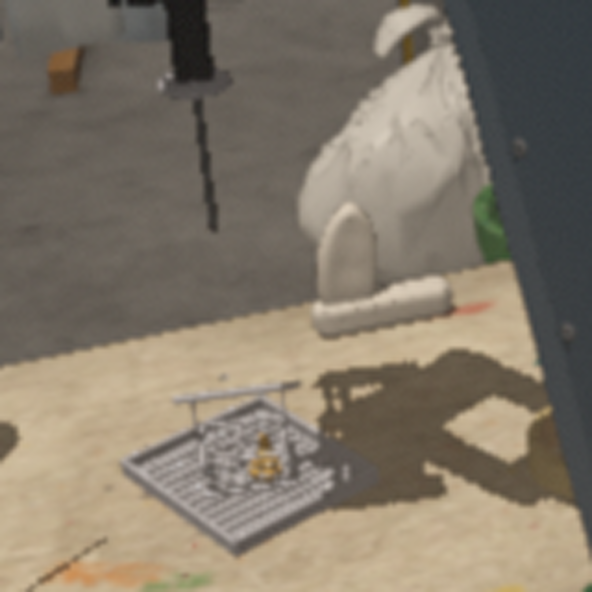

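The basket stands free in the tray. Carrying the rod back.

```bash
python3 -m crank '0.04 -0.03 0 -0.5 0.13 0 1;0 0 0 -0.8 0.21 0 1;0 0 0 -0.8 0.21 0 1;0 0 0 -0.8 0.21 0 1;0 0 0 -0.8 0.21 0 1';python3 go.py .4841 -.2582 .305 -.253;python3 -m crank '0 0 0 -0.8 0.21 0 1;0 0 0 -0.8 0.21 0 1;0 0 0 -0.8 0.21 0 1;0 0 0 -0.8 0.21 0 1;0 0 0 -0.8 0.21 0 1';python3 go.py .4841 -.2582 .305 -.253
```

```text
time: 21.85
position: [0.4803, 0.1294, 0.3282]
tool_rot: [0.789, 0.614, -0.005, -0.001]
ft_force: [-0.2, -0.5, -1.5]
grip_width: 0.0137
t 21.85 pos [0.4803 0.1294 0.3282] yaw -0.2483 w 0.0137 F [-0.2 -0.5 -1.5]
shift units [-9.37  2.48  0.62] turn units [-0.1   0.08  0.05]
time: 22.48
position: [0.4753, -0.0463, 0.3243]
tool_rot: [0.79, 0.613, -0.011, -0.005]
ft_force: [0.0, -0.7, -2.1]
grip_width: 0.0135
t 22.48 pos [ 0.4753 -0.0463  0.3243] yaw -0.252 w 0.0135 F [ 0.  -0.7 -2.1]
shift units [-5.07  1.54  0.51] turn units [-0.24  0.13  0.01]
```

```bash
python3 -m crank '-0.24 0.13 0 -0.75 0.22 -0.05 1;0 0 0 -0.75 0.22 0 1;0 0 0 -0.75 0.22 0 1;0 0 0 -0.7 0.22 0 1;0 0 0 -0.6 0.18 0 1';python3 go.py .4841 -.2582 .305 -.253;python3 -m crank '0 0 0 -0.45 0.15 0 1;0 0 0 -0.3 0.1 0 1;0 0 0 -0.15 0.05 0 1;0 0 0 0 0 0 1';python3 go.py .4841 -.2582 .305 -.253
```

```text
time: 23.1
position: [0.4732, -0.203, 0.3212]
tool_rot: [0.792, 0.611, -0.003, -0.005]
ft_force: [0.0, 0.2, -1.8]
grip_width: 0.0136
t 23.1 pos [ 0.4732 -0.203   0.3212] yaw -0.2571 w 0.0136 F [ 0.   0.2 -1.8]
shift units [-1.26  0.62  0.4 ] turn units [-0.14 -0.01 -0.05]
time: 23.6
position: [0.4732, -0.2439, 0.3188]
tool_rot: [0.793, 0.609, -0.004, -0.008]
ft_force: [-0.4, -0.9, -1.6]
grip_width: 0.0137
t 23.6 pos [ 0.4732 -0.2439  0.3188] yaw -0.2605 w 0.0137 F [-0.4 -0.9 -1.6]
shift units [-0.28  0.36  0.34] turn units [-0.19 -0.03 -0.09]
```

```bash
python3 -m crank '-0.19 -0.03 -0.09 -0.28 0.36 0.1 1;0 0 0 0 0 0 1;0 0 0 0 0 0 1';python3 go.py .4841 -.2582 .25 -.253
```

```text
time: 23.98
position: [0.4852, -0.2579, 0.3143]
tool_rot: [0.79, 0.613, 0.0, 0.0]
ft_force: [-1.2, 0.8, -1.8]
grip_width: 0.0135
t 23.98 pos [ 0.4852 -0.2579  0.3143] yaw -0.2499 w 0.0135 F [-1.2  0.8 -1.8]
shift units [-0.02 -0.03  1.61] turn units [ 0.01 -0.01  0.04]
```

```bash
python3 -m crank '0 0 0.04 -0.02 -0.03 0.5 1;0 0 0 0 0 0.5 1;0 0 0 0 0 0.4 1;0 0 0 0 0 0 1';python3 go.py .4841 -.2582 .20 -.253
```

```text
time: 24.48
position: [0.4844, -0.2572, 0.2579]
tool_rot: [0.79, 0.613, 0.001, 0.001]
ft_force: [-0.3, 0.7, -0.8]
grip_width: 0.0139
t 24.48 pos [ 0.4844 -0.2572  0.2579] yaw -0.2516 w 0.0139 F [-0.3  0.7 -0.8]
shift units [-0.03 -0.01  1.45] turn units [ 0.02 -0.    0.02]
```

```bash
python3 -m crank '0.02 0 0.02 -0.03 -0.01 0.3 1;0 0 0 0 0 0.3 1;0 0 0 0 0 0.3 1;0 0 0 0 0 0.2 1';python3 go.py .4841 -.2582 .20 -.253
```

```text
time: 24.98
position: [0.485, -0.259, 0.2131]
tool_rot: [0.791, 0.612, 0.001, 0.002]
ft_force: [-0.5, -0.2, -1.3]
grip_width: 0.0137
t 24.98 pos [ 0.485  -0.259   0.2131] yaw -0.253 w 0.0137 F [-0.5 -0.2 -1.3]
shift units [ 0.01 -0.03  0.33] turn units [ 0.05  0.02 -0.  ]
```

```bash
python3 -m crank '0.05 0.02 0 0.01 -0.03 0.4 1;0 0 0 0 0 0.4 1;0 0 0 0 0 0.4 1;0 0 0 0 0 0.4 1';python3 go.py .4841 -.2582 .1278 -.253
```

```text
time: 25.48
position: [0.484, -0.2585, 0.1452]
tool_rot: [0.791, 0.612, -0.0, -0.0]
ft_force: [-0.1, 0.4, -2.1]
grip_width: 0.0141
t 25.48 pos [ 0.484  -0.2585  0.1452] yaw -0.2531 w 0.0141 F [-0.1  0.4 -2.1]
shift units [ 0.01 -0.    0.43] turn units [-0. -0. -0.]
```

```bash
python3 -m crank '0 0 0 0.01 0 0.2 1;0 0 0 0 0 0.15 1;0 0 0 0 0 0.06 1;0 0 0 0 0 0 1';python3 go.py .4841 -.2582 .1278 -.253
```

```text
time: 25.98
position: [0.4837, -0.2578, 0.1283]
tool_rot: [0.791, 0.612, -0.0, -0.001]
ft_force: [0.2, 0.1, -0.7]
grip_width: 0.0138
t 25.98 pos [ 0.4837 -0.2578  0.1283] yaw -0.2529 w 0.0138 F [ 0.2  0.1 -0.7]
shift units [-0.01  0.01  0.01] turn units [-0.02 -0.01  0.  ]
```

Seated, with the weight coming off. I'll lower a touch more and release.

```bash
python3 -m crank '-0.02 -0.01 0 -0.01 0.01 0.02 1;0 0 0 0 0 0 1';python3 go.py .4841 -.2582 .1278 -.253;python3 -m crank '0 0 0 0 0 0 0.5;0 0 0 0 0 0 0.2;0 0 0 0 0 0 0;0 0 0 0 0 0 0;0 0 0 0 0 0 0';python3 go.py .4841 -.2582 .20 -.253
```

```text
time: 26.22
position: [0.4844, -0.2586, 0.1278]
tool_rot: [0.791, 0.612, 0.0, 0.001]
ft_force: [-0.5, -0.2, -1.5]
grip_width: 0.0139
t 26.23 pos [ 0.4844 -0.2586  0.1278] yaw -0.2529 w 0.0139 F [-0.5 -0.2 -1.5]
shift units [ 0.01 -0.01  0.  ] turn units [0.02 0.01 0.  ]
time: 26.85
position: [0.4849, -0.259, 0.1281]
tool_rot: [0.791, 0.612, 0.0, 0.001]
ft_force: [-0.1, -0.2, 1.0]
grip_width: 0.0423
t 26.85 pos [ 0.4849 -0.259   0.1281] yaw -0.253 w 0.0423 F [-0.1 -0.2  1. ]
shift units [ 0.01 -0.02 -1.8 ] turn units [0.03 0.02 0.  ]
```

```bash
python3 -m crank '0.03 0.02 0 0 -0.02 -0.3 0;0 0 0 0 0 -0.6 0;0 0 0 0 0 -0.8 0;0 0 0 0 0 -0.8 0;0 0 0 0 0 -0.4 0';python3 go.py .4841 -.2582 .20 -.253; python3 - <<'E'
from h import *
p=shot('scene','s10.png');cv2.imwrite('pics/c10.png',cv2.resize(p['img'][100:260,270:430,::-1],None,fx=3.7,fy=3.7,interpolation=cv2.INTER_CUBIC))
for t in('rod_grip','basket'):
    for d in spotter.boxes_of(t,p): print(t,d['score'],w(p,d['at']).round(3))
for X in([.4844,-.2583,.115],[.4844,-.2583,.179]): print(((pix(p,X)-[270,100])*3.7).round())
E
```

```text
time: 27.48
position: [0.4835, -0.2585, 0.2494]
tool_rot: [0.791, 0.612, -0.0, -0.001]
ft_force: [0.2, -0.8, -0.2]
grip_width: 0.0438
t 27.48 pos [ 0.4835 -0.2585  0.2494] yaw -0.253 w 0.0438 F [ 0.2 -0.8 -0.2]
shift units [0.01 0.02 1.23] turn units [-0.02 -0.02 -0.  ]
rod_grip 0.7 [ 0.475 -0.254  0.139]
rod_grip 0.45 [ 0.481 -0.186  0.126]
basket 0.68 [0.53  0.275 0.017]
[293. 386.]
[298. 311.]
```

View pics/c10.png

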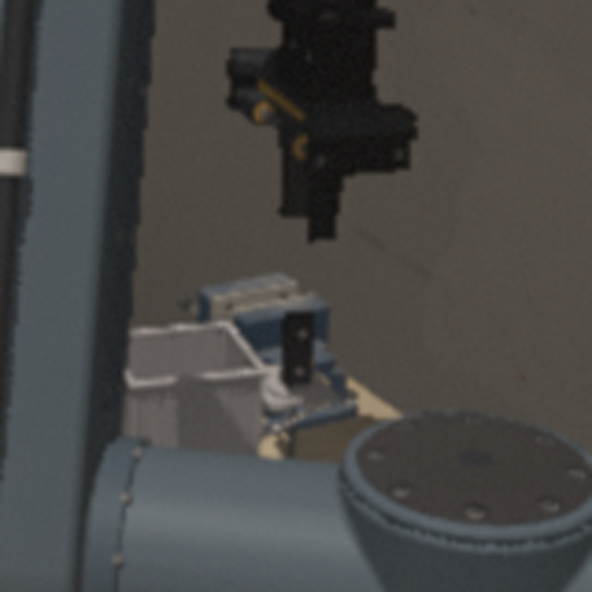

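View pics/s10.png

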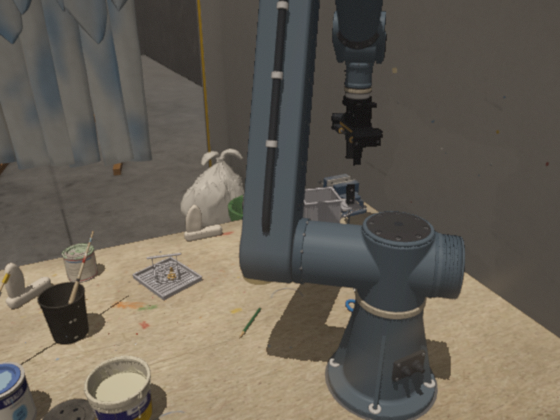

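The rod hangs upright at its original place: its handle top is at crop (298,312), and (298,311) was predicted. The gripper is clear, and the basket stands in the tray at (0.530, 0.275). I'll let the arm settle, check the bystanders and hand in.

```bash
python3 -m crank '0 0 0 0 0 -0.3 0;0 0 0 0 0 0 0;0 0 0 0 0 0 0;0 0 0 0 0 0 0'; python3 - <<'E'
from h import *
p=shot('top','t11.png')
for t in('glass_jar','foam_wing','tape','basket','drip_tray'):
    for d in spotter.boxes_of(t,p): print(t,round(d['score'],2),w(p,d['at']).round(3))
print(robot.get_obs()['joint_velocities'].round(3))
print(robot.hand_in())
E
```

```text
time: 28.12
position: [0.4819, -0.2573, 0.2584]
tool_rot: [0.791, 0.612, -0.001, -0.004]
ft_force: [-0.5, 0.6, -0.6]
grip_width: 0.0437
glass_jar 0.78 [ 0.704 -0.05   0.041]
foam_wing 0.65 [ 0.517 -0.189  0.034]
foam_wing 0.64 [0.697 0.116 0.029]
tape 0.56 [0.441 0.058 0.023]
basket 0.72 [ 0.576 -0.001  0.01 ]
basket 0.6 [ 0.669 -0.188  0.013]
basket 0.57 [0.531 0.28  0.022]
drip_tray 0.74 [ 0.527  0.275 -0.   ]
[ 0.001 -0.001 -0.002 -0.002 -0.     0.001]
the job is handed in; nothing more can be done
None
```

I handed the job in at about 28 s. The steel basket stands upright in the drip tray and the hook rod is back in its bracket. The hand-in gives no verdict, so the results below are from my own checks.

**What I did:** I took the rod out of its bracket and hooked the basket's bar inside the tank. I lifted the basket clear (underside about 0.18 m) and carried it to the tray. I lowered it until the wrist force fell to the rod's weight alone, unhooked towards -x, put the rod back at its recorded pose and released it.

**Last checks:**
- **Basket:** it is at about (0.531, 0.28), within a few mm of the tray centre, and looks upright in the picture.
- **Rod:** the handle's top sits within 1 pixel of where it should be, and it looks upright. I lowered it back to its starting height.
- **Bystanders:** the jar, foam part and tape read within about 6 mm of their first readings.
- **Gripper:** it was at rest above the handle, touching nothing.

**What disagreed:** in the top view the basket first seemed off-centre in the tank. That was shadow on the tank's inside, and the rim profile agreed with the gripped pose to about 1 mm. In the last top picture the detector also reported a second "foam part" at the tank, which I took to be false because the real one shows in its place.

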